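Square up a tile and its border strip in the corner stop

TASK

First push the square traced tile that lies beside the L-shaped metal stop along the table into the corner of that stop, so that it lies flush against both rails. Then push the narrow border strip sideways until its long edge lies flat against the tile's free side, covering that side from end to end. Only push with the fingers: pick nothing up, keep both tiles flat on the table, and leave the dark open jar, the small lidded pot and the black pounce pad where they stand.

Things in the scene. Friction and masses are not known exactly. Their poses are not given: they have to be found in the camera images.
- corner_stop: L-shaped stop fixed to the table: two aluminium rails, 12 mm high, 24 mm wide, yaw within 0.15 rad. Origin: inner corner, on the table; z up. Back rail (far side): inner face on plane x = 0, from the corner to y = -140 mm. Side rail (left): inner face on plane y = 0, from the corner to x = -180 mm. The tile belongs at x < 0, y < 0.
- square_tile: Loose square white tile with a floral charcoal tracing, 155 x 155 x 8 mm, about 0.4 kg. Origin: centre of its underside; x, y along its edges, z up. Starts in the stop's quadrant, clear of the rails, turned up to 0.25 rad from them. In the corner, its centre is at x = y = -77.5 mm of the stop; its free side is the one toward the stop's -y.
- border_strip: Loose narrow white tile with a traced pattern, 200 x 58 x 9 mm, about 0.22 kg. Origin: centre of its underside; x along its length, z up. Starts right of the square tile, parallel to the stop's x within 0.12 rad, its middle at stop x = -77.5 +-12 mm. Ends at stop y = -184 mm: past the back rail's end, so it may stick out beyond both ends of the tile's 155 mm side.
- rinse_jar: Dark grey-green open jar, 54 mm across and 61 mm high, standing to the right of the strip; origin at the centre of its underside. Leave alone.
- lidded_pot: Small dark blue pot with a lid, 66 mm across and 62 mm high, standing behind the back rail; origin at the centre of its underside. Leave alone.
- pounce_pad: Small black tied cloth bag, about 36 mm across and 40 mm high, standing behind the back rail; origin at the centre of its underside. Leave alone.
Mind the look-alikes: they are no part of the job. Leave any turquoise look-alike of the square_tile alone.

How it is judged:
By the outcome, as a careful person would: the job done as asked, in the order asked, and still so for the second after the job is handed in, with the robot touching nothing.
It also fails if it takes over 45 s, if anything falls off the work surface, if the arm or the gripper's body presses on something with over 40 N, if the wrist force passes 120 N, or if a joint passes its speed limit or range.

ROBOT

A 6-joint arm with a two-finger parallel gripper is mounted at the origin on a cart in front of the work surface, level with it; the furniture and walls round the work are solid. World frame = base frame: x ahead of the robot, y to its left, z up, the work surface at z = 0. Lengths are in m, angles in rad, forces in N, time in s.
With the tool pointing down it reaches from about 0.275 to 0.725 m from the base axis. Payload 15.9 kg.
Tool frame: the origin (TCP) lies at the very end of the fingers, on their centre line; the grasp point (between the pads) lies ctrl.hold_point_z behind it (ctrl.hold_point_z is the distance from the TCP to the grasp point, in m); z points along the fingers, y is the direction in which the jaws open and shut (so a half turn about z gives the same grasp; the last joint's range is limited). The gripper opens to 85 mm and grips with 20 to 120 N. Pads are 22 mm wide; open, the fingers measure 114 mm over their backs; the gripper's body (76 mm by 85 mm) begins 54 mm behind the grasp point. The pads swing forward as they close: fully open they stand 13 mm farther back than shut.
Start: joints at [-1.265, 0.213, -0.034, 1.323, 0, 1.571], TCP at [0.151, -0.477, 0.231] pointing down, gripper open.
Joint ranges: [-2.98, 2.98], [-0.74, 1.72], [-1.14, 1.35], [-2.1, 2.04], [-1.57, 1.44], [-3.14, 3.14]. Speed limits (rad/s): [1.89, 1.89, 2.39, 2.57, 3.14, 3.14].

INTERFACE

Orientations are given as a rotation vector (axis times angle).
In Python, from station import ctrl gives the robot as it stands.
- The arm moves only by the tool send_rows, never from a script. Its argument "commands" is one flat list of numbers, 6 for each row, row after row: the shift along the world's x, y, z in mm, then the turn, a rotation vector about the world's x, y, z in degrees. In form: [dx, dy, dz, ax, ay, az, dx, dy, dz, ax, ay, az, ...]. A call has 1 to 12 rows; each row is the pose to reach, as a shift and turn from the pose measured when the call began; what a row does not reach only later rows make up. A row lasts 1/8 s, in which the tool goes at most 62.5 mm and 10.7 degrees, less where a joint would pass 70% of its speed; a pose out of reach is approached as far as the arm can. A call with a gripper value outside its range is refused whole. "hand" is the closure in counts, from 0 (fully open) to 255 (shut), set as the call begins (left out, the last holds). The fingers move at their own pace and stop on an object; "squeeze" is the grip in N (left out, the last holds). Time passes only in rows, so rows that repeat a pose let the fingers close. It gives the time, the measured TCP pose, the force and the opening at its end, in the units of the state.
- ctrl.read_state(): the state, without advancing time (a new reading comes with each control period).
- ctrl.snapshot(name): name is "scene" or "side" or "wrist"; returns a dict with "image" (384x512x3 uint8, blue, green, red), "fx", "fy", "cx", "cy" (pixels), "rvec" (rotation vector, rad) and "tvec" (3), from world to camera coordinates, as OpenCV has them. Camera axes: x right, y down, z forward; pixel columns grow to the right and rows downward; lengths in m; the calibration is good to about 2 mm. A picture is of the moment at which its call begins. There is no depth.
- ctrl.close_job(): hands the job in, once; it reports no verdict.
Trained networks look in a picture, given as the dict that the camera call returned (one of the last four; its "shot" number tells which), for a name from the list of things; names that differ only in an ending like _2 or _b are one class to them, and where a whole thing is asked for, a point or a joint stands for the part that bears it (a point fixed in the world has none). Each returns a list of dicts, best first, with "score" (0 to 1); they miss things now and then, are a little off and sometimes report something else, mostly with a low value. They report only what shows in the picture. A call takes as long as a camera call. They do not tell look-alikes from the thing itself.
- ctrl.find_in(picture, thing): "centre" ([column, row] in pixels, amid what is visible of it).
- ctrl.silhouettes(picture, thing): "mask" (384x512 bool, what is visible of it) and "centre" ([column, row] in pixels, amid what is visible of it).
The state is a dict: "time_s": time; "joint_pos": joint angles; "joint_velocities": joint speeds; "tau": joint torques, N m; "tool_pos": TCP position; "tool_rot": TCP orientation; "contact_force": force on the tool from outside, world axes, zero at the start; "wrist_torque": the same for the moment, N m; "opening": finger opening in m.
Only numpy, scipy, OpenCV 4.12 (cv2) and the standard library are available. Lean on these libraries where they do the work, as an engineer would, in place of code of your own. Each camera call takes 0.05 s, during which the arm holds its last target. There are 200 camera calls.

## Working session

There is one attempt and no reset: what is moved stays moved. The work goes in short steps, Python scripts to look and compute and a tool call to move; the robot and the scene stay as the last step left them, time stands still between calls to the robot, and variables do not carry over. Pictures are saved under pics/ and viewed, about 8 in all and at most 12, crops included, and the job is handed in when it is done.

Besides the shell and the picture viewer there is one more tool, called as name(argument=value, ...), one argument or row to a line, values as JSON. send_rows: Moves the arm, as the interface text tells. Its arguments: {"type":"object","properties":{"commands":{"type":"array","items":{"type":"number"}},"hand":{"type":"number"},"squeeze":{"type":"number"}},"required":["commands"]}

```bash
mkdir -p pics; cat > h.py <<'E'
import numpy as np, cv2
from station import ctrl
def cam(p):
    R=cv2.Rodrigues(np.array(p["rvec"],float))[0]; t=np.array(p["tvec"],float).ravel()
    K=np.array([[p["fx"],0,p["cx"]],[0,p["fy"],p["cy"]],[0,0,1.]]); return K,R,t
def ray(p,uv,z):
    K,R,t=cam(p); uv=np.atleast_2d(uv).astype(float)
    d=(np.linalg.inv(K)@np.c_[uv,np.ones(len(uv))].T).T@R; c=-R.T@t
    return c+d*((z-c[2])/d[:,2])[:,None]
def proj(p,X):
    K,R,t=cam(p); q=(K@(R@np.atleast_2d(X).T+t[:,None])).T; return q[:,:2]/q[:,2:]
def rect(p,mask,z):
    c=max(cv2.findContours(mask.astype(np.uint8),cv2.RETR_EXTERNAL,cv2.CHAIN_APPROX_NONE)[0],key=cv2.contourArea)[:,0]
    w=ray(p,c,z)[:,:2]*1000; return cv2.minAreaRect(w.astype(np.float32))
E
python3 - <<'E'
from h import *
s=ctrl.read_state(); print(s["tool_pos"],s["tool_rot"],s["opening"],ctrl.hold_point_z)
ims=[]
for n in ["scene","side"]:
    p=ctrl.snapshot(n); ims.append(p["image"].copy()); K,R,t=cam(p); print(n,(-R.T@t).round(3),R[2].round(2))
    for th,z in [("square_tile",.008),("border_strip",.009),("corner_stop",.012),("rinse_jar",0),("lidded_pot",0),("pounce_pad",0)]:
        for d in ctrl.silhouettes(p,th)[:3]:
            print(th,round(d["score"],2),np.round(d["centre"]),d["mask"].sum(),ray(p,d["centre"],z)[0].round(3),rect(p,d["mask"],z) if d["mask"].sum()>50 else "")
cv2.imwrite("pics/scene.png",cv2.resize(ims[0],(768,576)));cv2.imwrite("pics/side.png",cv2.resize(ims[1],(768,576)))
E
```

```text
[ 0.1504386  -0.47647897  0.23081848] [-3.10387190e+00 -4.78397051e-01  2.52367212e-04] 0.08509381573172231 0.0187
scene [-0.117  0.737  0.689] [ 0.56 -0.65 -0.52]
square_tile 0.83 [337. 227.] 1388 [ 0.368 -0.135  0.008] ((345.8055114746094, -146.68902587890625), (162.35028076171875, 164.0782012939453), 78.20486450195312)
border_strip 0.85 [274. 190.] 783 [ 0.611 -0.171  0.009] ((620.2412109375, -167.14431762695312), (202.3429412841797, 74.85557556152344), 10.998123168945312)
corner_stop 0.88 [194. 233.] 1127 [0.62  0.14  0.012] ((635.0438842773438, 134.24517822265625), (141.36009216308594, 270.0729064941406), 54.61640930175781)
rinse_jar 0.6 [310. 162.] 366 [ 0.651 -0.409  0.   ] ((645.64599609375, -401.6183166503906), (54.94254684448242, 175.03614807128906), 33.398433685302734)
lidded_pot 0.62 [188. 190.] 369 [ 0.811 -0.008  0.   ] ((816.5674438476562, -3.7828826904296875), (65.29068756103516, 127.24146270751953), 47.92963790893555)
pounce_pad 0.68 [140. 217.] 128 [0.801 0.176 0.   ] ((818.2968139648438, 160.7908172607422), (29.450010299682617, 79.43128967285156), 54.45026779174805
[... 292 characters left out ...]
.37020874023438), (206.75338745117188, 70.81975555419922), 9.042980194091797)
corner_stop 0.78 [261. 171.] 705 [0.637 0.106 0.012] ((603.213623046875, 73.50743865966797), (213.52761840820312, 184.55442810058594), 2.5566482543945312)
corner_stop 0.61 [332. 248.] 992 [ 0.627 -0.321  0.012] ((624.9510498046875, -317.5690612792969), (145.8760986328125, 56.788848876953125), 58.269798278808594)
rinse_jar 0.63 [332. 248.] 950 [ 0.637 -0.306  0.   ] ((635.2852172851562, -302.1578369140625), (148.3089599609375, 58.02042007446289), 58.16231918334961)
lidded_pot 0.83 [316. 170.] 338 [0.808 0.083 0.   ] ((807.4686279296875, 85.98946380615234), (159.08897399902344, 61.20363235473633), 63.022647857666016)
```

View pics/scene.png

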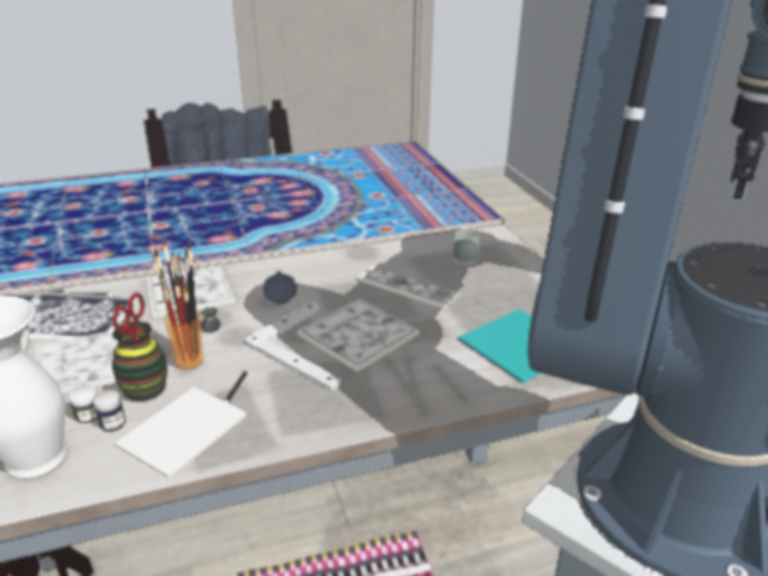

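View pics/side.png

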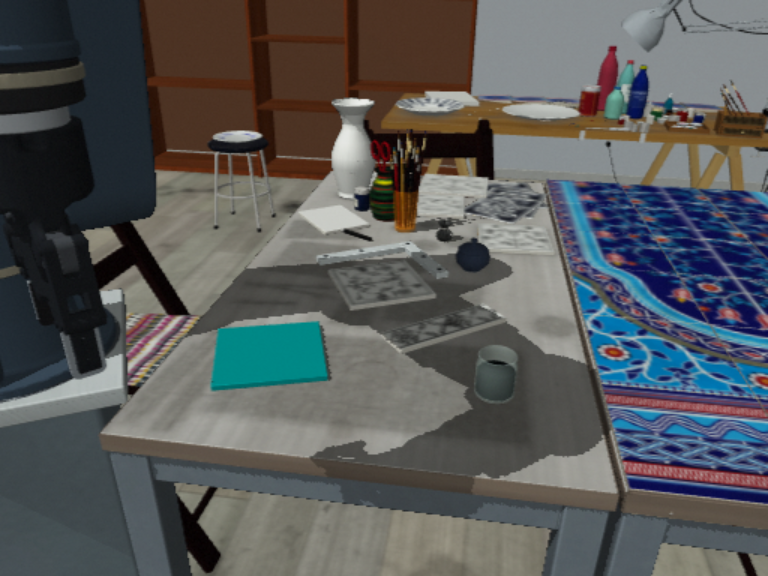

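The real tile is at about (358,333) in the enlarged scene picture and (382,284) in the side picture. The network's "square_tile" is the turquoise look-alike. The strip is at (410,283), the L-stop's corner near (247,342), the jar at (466,245), the pot at (280,288) and the pad at (209,319).

```bash
python3 - <<'E'
from h import *
p=ctrl.snapshot("scene"); q=ctrl.snapshot("side"); w=ctrl.snapshot("wrist")
def f(p,l,z): print((ray(p,np.array(l)/1.5,z)[:,:2]*1000).round().tolist())
print("tile");f(p,[(358,299),(418,330),(358,366),(298,333)],.008);f(q,[(328,265),(403,259),(435,297),(352,305)],.008)
print("strip");f(p,[(375,264),(358,277),(444,304),(463,290)],.009);f(q,[(385,332),(497,306),(507,318),(402,349)],.009)
print("rail ends/corner scene");f(p,[(247,339),(312,303),(338,382),(318,307)],.012)
print("side");f(q,[(318,256),(412,243),(446,272)],.012)
print("jar,pot,pad");f(p,[(466,262),(281,303),(209,330)],0);f(q,[(495,398),(473,270)],0)
K,R,t=cam(w);print("wrist cam",(-R.T@t),R, w["fx"]); s=ctrl.read_state(); print(cv2.Rodrigues(np.array(s["tool_rot"]))[0].round(2))
E
```

```text
tile
[[654.0, -62.0], [501.0, -57.0], [508.0, 92.0], [653.0, 93.0]]
[[512.0, 113.0], [657.0, 93.0], [647.0, -76.0], [503.0, -57.0]]
strip
[[723.0, -187.0], [711.0, -123.0], [519.0, -157.0], [523.0, -224.0]]
[[522.0, -160.0], [730.0, -143.0], [724.0, -185.0], [528.0, -215.0]]
rail ends/corner scene
[[701.0, 168.0], [704.0, 11.0], [499.0, 147.0], [685.0, 14.0]]
side
[[503.0, 152.0], [703.0, 154.0], [706.0, 2.0]]
jar,pot,pad
[[595.0, -336.0], [762.0, 38.0], [789.0, 186.0]]
[[603.0, -357.0], [771.0, 17.0]]
wrist cam [ 0.22066007 -0.45357572  0.37443414] [[ 3.01090088e-01 -9.53595681e-01 -1.91609537e-04]
 [-9.12423793e-01 -2.88148792e-01  2.90608146e-01]
 [-2.77177885e-01 -8.73244034e-02 -9.56842134e-01]] 294.47286978589574
[[ 0.95  0.3  -0.  ]
 [ 0.3  -0.95  0.  ]
 [-0.   -0.   -1.  ]]
```

send_rows(
  commands=[50, 50, 30, 0, 0, -2, 100, 100, 60, 0, 0, -4, 140, 145, 90, 0, 0, -6, 180, 190, 90, 0, 0, -8, 220, 235, 90, 0, 0, -10, 260, 280, 90, 0, 0, -12, 300, 320, 90, 0, 0, -14, 340, 360, 90, 0, 0, -16, 370, 400, 90, 0, 0, -17.5, 390, 430, 90, 0, 0, -17.5, 410, 450, 90, 0, 0, -17.5, 410, 450, 90, 0, 0, -17.5],
)

```text
time_s: 2.35
tool_pos: [0.5614, -0.0254, 0.3206]
tool_rot: [-3.141, -0.004, 0.001]
contact_force: [-0.2, -0.2, -0.2]
opening: 0.0858
```

```bash
python3 - <<'E'
from h import *
s=ctrl.read_state(); print(s["time_s"],s["tool_pos"],s["tool_rot"],s["joint_pos"],s["contact_force"])
w=ctrl.snapshot("wrist"); cv2.imwrite("pics/w1.png",cv2.resize(w["image"],(768,576),interpolation=cv2.INTER_CUBIC))
for th,z in [("square_tile",.008),("border_strip",.009),("corner_stop",.012)]:
    for d in ctrl.silhouettes(w,th)[:3]: print(th,round(d["score"],2),np.round(d["centre"]),d["mask"].sum(),rect(w,d["mask"],z) if d["mask"].sum()>50 else "")
E
```

```text
2.35 [ 0.56136325 -0.02537596  0.32057216] [-3.14139467e+00 -3.91296309e-03  1.35465181e-03] [-4.52604409e-02  3.60451980e-01  3.89288445e-01  1.60050339e+00
  1.54945372e-04  3.09384092e+00] [-0.19113234 -0.2186628  -0.22291507]
square_tile 0.92 [224. 133.] 10512 ((580.3698120117188, 15.579948425292969), (158.06822204589844, 157.9309539794922), 87.69117736816406)
square_tile 0.85 [313. 267.] 5262 ((348.01727294921875, -148.8958282470703), (153.79006958007812, 158.25143432617188), 78.86399841308594)
border_strip 0.79 [350. 102.] 5714 ((621.7415771484375, -167.7632293701172), (200.9908905029297, 62.02098846435547), 9.282719612121582)
corner_stop 0.6 [143.  61.] 4313 ((609.2919921875, 83.97579956054688), (202.7655487060547, 164.16603088378906), 2.9083852767944336)
```

View pics/w1.png

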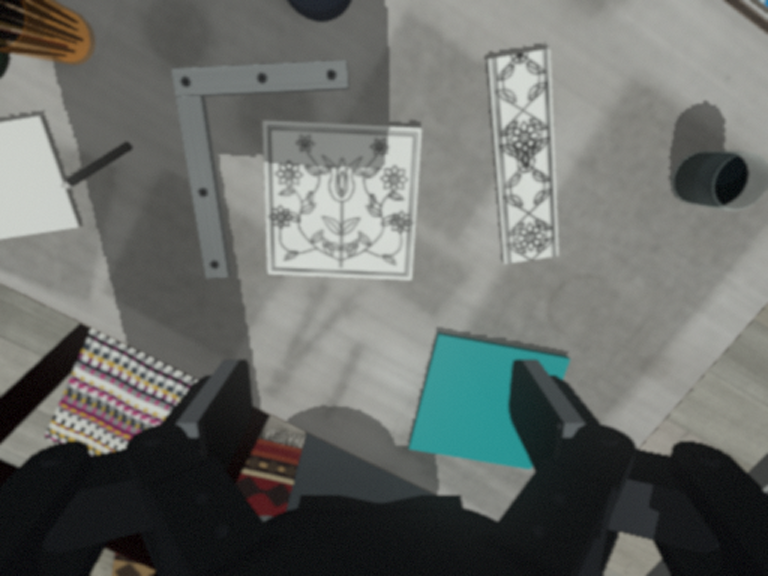

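send_rows(
  commands=[5, -10, -30, 0, 0, 10, 10, -20, -60, 0, 0, 20, 15, -35, -90, 0, 0, 30, 20, -50, -120, 0, 0, 40, 25, -65, -150, 0, 0, 50, 25, -72, -175, 0, 0, 60, 25, -72, -200, 0, 0, 70, 25, -72, -225, 0, 0, 80, 25, -72, -250, 0, 0, 90, 25, -72, -280, 0, 0, 92.9, 25, -72, -300, 0, 0, 92.9, 25, -72, -300, 0, 0, 92.9],
)

```text
time_s: 4.05
tool_pos: [0.5838, -0.0999, 0.0207]
tool_rot: [-2.165, -2.274, 0.002]
contact_force: [0.3, -0.2, 0.8]
opening: 0.0851
```

```bash
python3 - <<'E'
from h import *
s=ctrl.read_state(); print(s["time_s"],s["tool_pos"],np.array(s["joint_pos"]).round(2),s["contact_force"])
R=cv2.Rodrigues(np.array(s["tool_rot"]))[0].round(3); print(R)
p=ctrl.snapshot("side"); im=p["image"]; c=proj(p,s["tool_pos"])[0]; print(c)
u,v=c.astype(int); cv2.circle(im,(u,v),1,(0,0,255),-1)
cv2.imwrite("pics/s2.png",cv2.resize(im[v-75:v+75,u-100:u+100],(800,600),interpolation=cv2.INTER_CUBIC))
E
```

```text
4.05 [ 0.58375081 -0.09985327  0.02068431] [-0.17  0.52 -0.14  0.91  0.    1.35] [ 0.31952338 -0.24815483  0.8025351 ]
[[-0.049  0.999 -0.002]
 [ 0.999  0.049  0.001]
 [ 0.001 -0.002 -1.   ]]
[271.16569351 201.33742812]
```

View pics/s2.png

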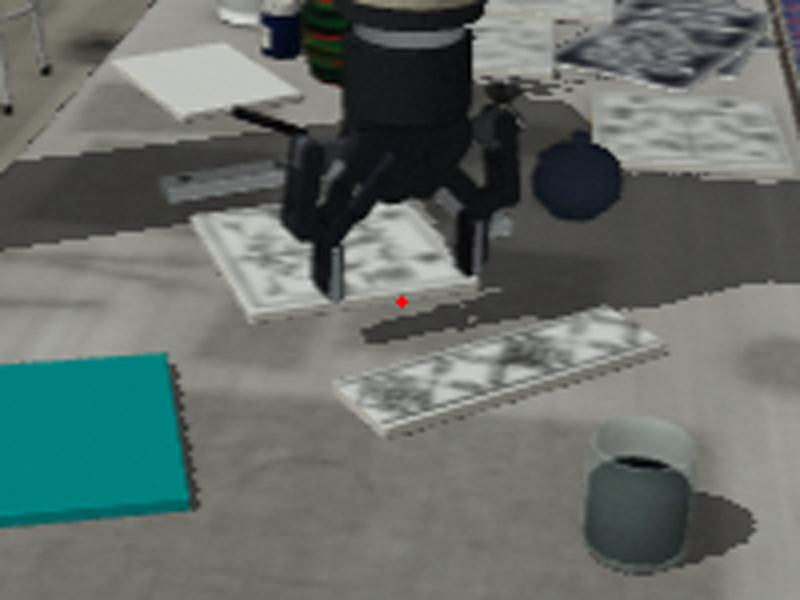

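The picture shows the open fingertips ending about 13 mm above the projected TCP at (402,302), in the free gap between the tile and the strip. I'll go down in small steps.

send_rows(
  commands=[0, 2, -12, 0, 0, 0, 0, 2, -22, 0, 0, 0, 0, 2, -26, 0, 0, 0, 0, 2, -29, 0, 0, 0, 0, 2, -29, 0, 0, 0],
)

```text
time_s: 4.72
tool_pos: [0.5846, -0.0979, -0.0073]
tool_rot: [-2.166, -2.275, 0.0]
contact_force: [0.7, -0.1, 0.6]
opening: 0.0855
```

send_rows(
  commands=[0, 0, -2.5, 0, 0, 0, -0.5, 9, -2.5, 0, 0, 0, -0.8, 16, -2.5, 0, 0, 0, -1.1, 22, -2.5, 0, 0, 0, -1.4, 28, -2.5, 0, 0, 0, -1.7, 34, -2.5, 0, 0, 0, -2, 40, -2.5, 0, 0, 0, -2.3, 46, -2.5, 0, 0, 0, -2.6, 52, -2.5, 0, 0, 0, -2.9, 57, -2.5, 0, 0, 0, -3.1, 61, -2.5, 0, 0, 0, -3.2, 63, -2.5, 0, 0, 0],
)

```text
time_s: 6.22
tool_pos: [0.5814, -0.0347, -0.0097]
tool_rot: [-2.165, -2.275, 0.0]
contact_force: [0.2, -4.3, 1.2]
opening: 0.0854
```

```bash
cat >> h.py <<'E'
def look(n,ths=("square_tile","border_strip","corner_stop"),save=None):
    w=ctrl.snapshot(n)
    for th,z in [("square_tile",.008),("border_strip",.009),("corner_stop",.012)]:
        if th not in ths: continue
        for d in ctrl.silhouettes(w,th)[:2]:
            (c,s,a)=rect(w,d["mask"],z); print(th,round(d["score"],2),d["mask"].sum(),np.round(c,1),np.round(s,1),round(a,2))
    if save: cv2.imwrite("pics/"+save,cv2.resize(w["image"],(768,576),interpolation=cv2.INTER_CUBIC))
    return w
E
python3 - <<'E'
from h import *
s=ctrl.read_state(); print(s["time_s"],s["tool_pos"],s["contact_force"])
look("wrist",save="w3.png")
E
```

```text
6.225 [ 0.581405   -0.0346771  -0.00974014] [ 0.2055157  -4.31211906  1.15817897]
square_tile 0.86 89790 [572.6  26. ] [155.9  98.7] 2.84
corner_stop 0.59 1018 [680.9  24.1] [ 8.3 39.5] 17.11
```

View pics/w3.png

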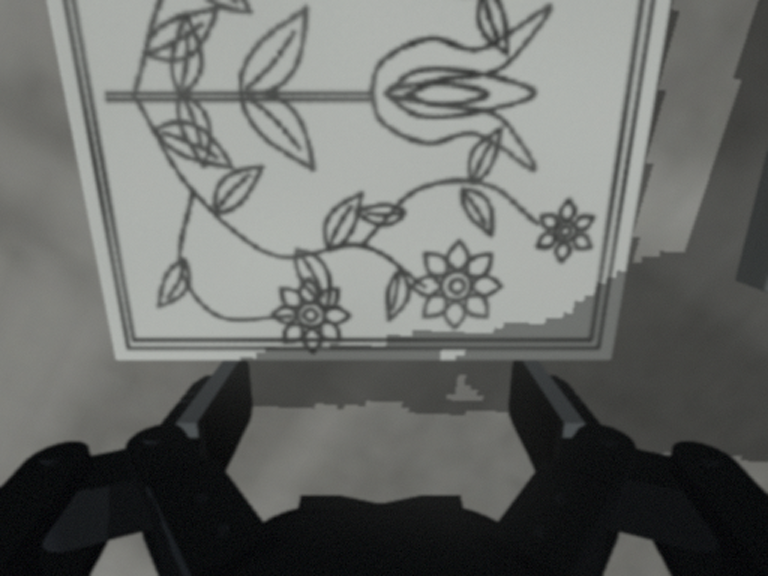

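send_rows(
  commands=[-0.2, 4, 0, 0, 0, 0, -0.3, 6, 0, 0, 0, 0, -0.4, 7, 0, 0, 0, 0, -0.4, 8, 0, 0, 0, 0],
)

```text
time_s: 6.92
tool_pos: [0.5808, -0.0266, -0.0099]
tool_rot: [-2.165, -2.275, 0.0]
contact_force: [-0.5, -2.4, 0.3]
opening: 0.0855
```

send_rows(
  commands=[0, 0.7, 0, 0, 0, 0, 0, 1.4, 0, 0, 0, 0],
)

```text
time_s: 7.18
tool_pos: [0.5808, -0.0257, -0.0099]
tool_rot: [-2.166, -2.275, 0.001]
contact_force: [-1.3, -10.0, 1.8]
opening: 0.0857
```

send_rows(
  commands=[0, 1, 0, 0, 0, 0, 0, 1.5, 0, 0, 0, 0],
)

```text
time_s: 7.42
tool_pos: [0.5806, -0.0255, -0.0099]
tool_rot: [2.166, 2.274, -0.005]
contact_force: [-1.6, -14.2, 2.3]
opening: 0.0852
```

send_rows(
  commands=[0, -12, 0, 0, 0, 0, 0, -14, 40, 0, 0, 0, -15, 0, 60, 0, 0, -10, -30, 15, 60, 0, 0, -20, -45, 30, 60, 0, 0, -30, -60, 45, 60, 0, 0, -40, -75, 60, 60, 0, 0, -50, -90, 72, 60, 0, 0, -60, -105, 83, 60, 0, 0, -70, -105, 83, 50, 0, 0, -80, -105, 83, 30, 0, 0, -90, -105, 83, 15, 0, 0, -90],
)

```text
time_s: 8.93
tool_pos: [0.4768, 0.0387, 0.0044]
tool_rot: [-3.123, -0.112, 0.006]
contact_force: [0.1, 0.1, -0.8]
opening: 0.0857
```

```bash
python3 - <<'E'
from h import *
s=ctrl.read_state(); print(s["time_s"],s["tool_pos"],s["contact_force"],s["joint_pos"])
print(cv2.Rodrigues(np.array(s["tool_rot"]))[0].round(3))
look("wrist",save="w4.png")
E
```

```text
8.925 [0.47676994 0.03874756 0.00444469] [ 0.1006703   0.10119443 -0.76635275] [ 0.06978829  0.3416068  -0.47707061  0.75536973  0.01713419  3.13956538]
[[ 0.997  0.072 -0.004]
 [ 0.072 -0.997  0.017]
 [-0.003 -0.017 -1.   ]]
square_tile 0.75 186 [398.1 -78. ] [11.8 11.1] 5.33
square_tile 0.57 72569 [541.2  61.8] [ 96.5 155.6] 2.92
border_strip 0.16 72797 [540.4  61.7] [ 95.6 156.4] 3.63
corner_stop 0.9 8314 [542.  149.9] [78.9 27.1] 2.83
```

View pics/w4.png

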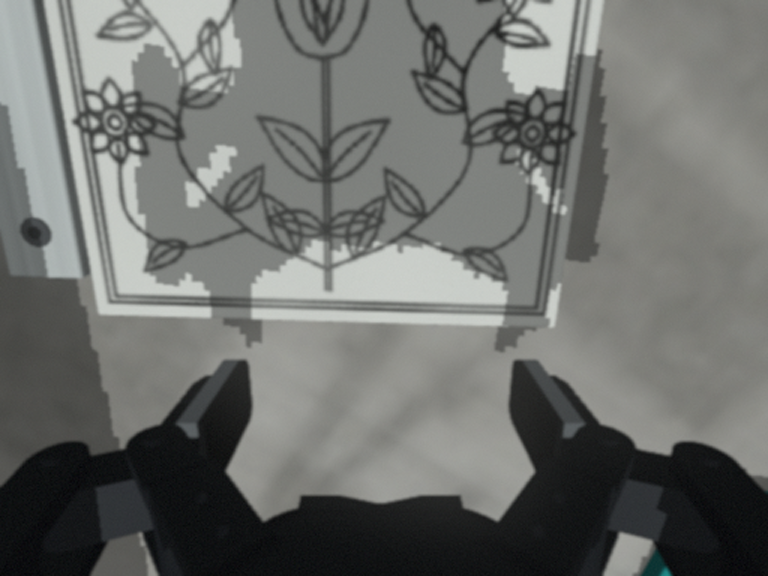

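send_rows(
  commands=[-5, 0, 30, 0, 0, 0, -5, 5, 50, 0, 0, 10.5, -5, 10, 50, 0, 0, 21, -5, 15, 50, 0, 0, 31.5, -5, 19, 50, 0, 0, 42, -5, 19, 50, 0, 0, 52.5, -5, 19, 50, 0, 0, 63, -5, 19, 50, 0, 0, 73.5, -5, 19, 50, 0, 0, 84, -5, 19, 50, 0, 0, 94.5, -5, 19, 50, 0, 0, 105, -5, 19, 50, 0, 0, 115.5],
)

```text
time_s: 10.62
tool_pos: [0.4723, 0.0593, 0.056]
tool_rot: [-1.567, -2.718, 0.024]
contact_force: [-0.3, -0.3, 0.6]
opening: 0.0856
```

```bash
cat >> h.py <<'E'
from scipy.spatial.transform import Rotation as Ro
def turn(yaw):
    s=ctrl.read_state(); y=np.radians(yaw); T=np.array([[np.cos(y),np.sin(y),0],[np.sin(y),-np.cos(y),0],[0,0,-1]])
    R=Ro.from_rotvec(s["tool_rot"]).as_matrix(); M=R[:,0]; print("pos mm",(np.array(s["tool_pos"])*1000).round(1),"yaw",np.degrees(np.arctan2(M[1],M[0])).round(2),"turn deg",np.degrees(Ro.from_matrix(T@R.T).as_rotvec()).round(2),"F",np.round(s["contact_force"],1),"t",s["time_s"])
E
python3 -c "
from h import *
turn(182.9)"
```

```text
pos mm [472.3  59.3  56. ] yaw 120.06 turn deg [ 0.94 -0.25 62.84] F [-0.3 -0.3  0.6] t 10.625
```

send_rows(
  commands=[0, 0, 0, 0.2, 0, 10.5, 0, -1, 0, 0.3, -0.1, 21, 0, -1, 0, 0.5, -0.1, 31.5, 0, -1, 0, 0.7, -0.2, 42, 0, -1, 0, 0.8, -0.2, 52.5, 0, -1, -10, 0.9, -0.2, 62.8, 0, -1, -35, 0.9, -0.2, 62.8, 0, -1, -55, 0.9, -0.2, 62.8, 0, -1, -62, 0.9, -0.2, 62.8, 0, -1, -66, 0.9, -0.2, 62.8, 0, -1, -66, 0.9, -0.2, 62.8],
)

```text
time_s: 12.0
tool_pos: [0.4726, 0.0585, -0.0095]
tool_rot: [-0.079, 3.14, -0.002]
contact_force: [0.7, 0.2, -0.0]
opening: 0.0852
```

```bash
python3 -c "
from h import *
turn(182.9)"
```

```text
pos mm [472.6  58.5  -9.5] yaw -177.13 turn deg [0.06 0.02 0.03] F [ 0.7  0.2 -0. ] t 12.0
```

send_rows(
  commands=[6, 0.3, 0, 0, 0, 0, 11, 0.6, 0, 0, 0, 0, 16, 0.8, 0, 0, 0, 0, 21, 1.1, 0, 0, 0, 0, 26, 1.3, 0, 0, 0, 0, 31, 1.6, 0, 0, 0, 0, 36, 1.8, 0, 0, 0, 0, 40, 2, 0, 0, 0, 0, 43, 2.2, 0, 0, 0, 0, 45, 2.3, 0, 0, 0, 0],
)

```text
time_s: 13.25
tool_pos: [0.5173, 0.0607, -0.0095]
tool_rot: [0.078, -3.14, 0.002]
contact_force: [-5.6, -0.9, 3.9]
opening: 0.0855
```

send_rows(
  commands=[1, 0, 0, 0, 0, 0, 2, 0.1, 0, 0, 0, 0, 3, 0.1, 0, 0, 0, 0],
)

```text
time_s: 13.62
tool_pos: [0.5199, 0.0607, -0.0096]
tool_rot: [0.078, -3.138, 0.002]
contact_force: [-5.8, -0.8, 4.3]
opening: 0.0856
```

send_rows(
  commands=[0.7, 0, 0, 0, 0, 0, 1.4, 0.1, 0, 0, 0, 0, 2, 0.1, 0, 0, 0, 0],
)

```text
time_s: 14.0
tool_pos: [0.5214, 0.0607, -0.0097]
tool_rot: [0.078, -3.137, 0.002]
contact_force: [-7.7, 0.2, 4.9]
opening: 0.0852
```

send_rows(
  commands=[0.7, 0, 0, 0, 0, 0, 1.4, 0.1, 0, 0, 0, 0],
)

```text
time_s: 14.25
tool_pos: [0.5215, 0.0607, -0.0099]
tool_rot: [0.078, -3.134, 0.002]
contact_force: [-12.9, -0.9, 8.4]
opening: 0.0854
```

send_rows(
  commands=[1.2, 0.1, 0, 0, 0, 0, 2, 0.1, 0, 0, 0, 0],
)

```text
time_s: 14.5
tool_pos: [0.5215, 0.0607, -0.0102]
tool_rot: [0.078, -3.13, 0.002]
contact_force: [-17.4, -0.4, 13.4]
opening: 0.0851
```

send_rows(
  commands=[-8, 0, 0, 0, 0, 0, -15, -5, 30, 0, 0, -10, -15, -20, 70, 0, 0, -20, -10, -60, 120, 0, 0, -30, 0, -100, 160, 0, 0, -40, 10, -140, 190, 0, 0, -50, 20, -170, 190, 0, 0, -60, 30, -190, 190, 0, 0, -70, 30, -190, 190, 0, 0, -80, 30, -190, 190, 0, 0, -90, 30, -190, 190, 0, 0, -90],
)

```text
time_s: 15.88
tool_pos: [0.5515, -0.1295, 0.1798]
tool_rot: [-2.159, -2.271, -0.01]
contact_force: [0.3, 0.4, 0.2]
opening: 0.0855
```

```bash
python3 - <<'E'
from h import *
turn(92.9)
look("wrist",save="w5.png"); look("scene")
E
```

```text
pos mm [ 551.5 -129.5  179.8] yaw 92.9 turn deg [-0.58 -0.08  0.  ] F [0.3 0.4 0.2] t 15.875
square_tile 0.83 9865 [612.1  13.3] [154.8  53.1] 2.89
square_tile 0.59 18909 [ 350. -150.] [156.6 154.1] 79.32
border_strip 0.81 8752 [ 621.5 -167.1] [199.8  60.1] 9.02
corner_stop 0.66 1268 [699.8  24. ] [27.  38.1] 2.9
square_tile 0.82 1719 [ 347.4 -147.7] [168.5 161.8] 80.45
border_strip 0.65 789 [ 619.1 -165.1] [205.5  71.9] 9.96
border_strip 0.65 2061 [608.1  64.2] [165.5 156.7] 1.87
corner_stop 0.93 994 [605.7  88.8] [214.1 175.1] 2.59
```

View pics/w5.png

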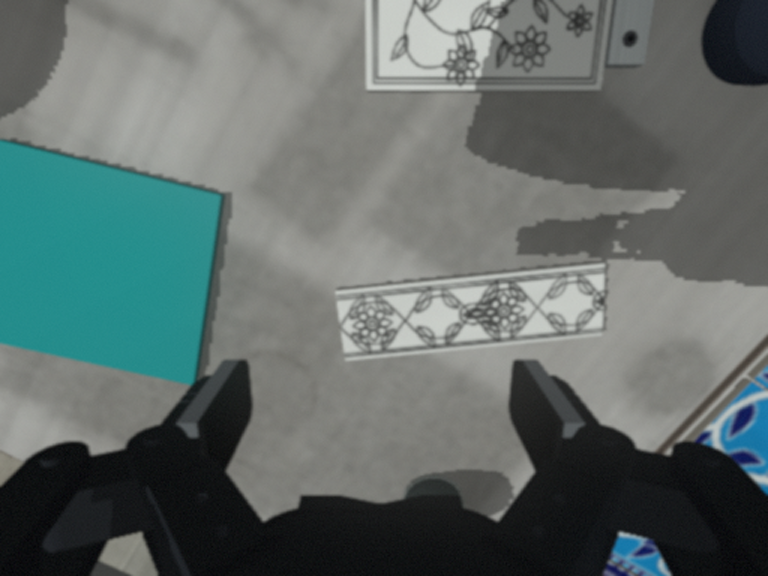

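The tile's edge runs along the back rail end at (605,70) at the stop's yaw. The strip at (470,310) hasn't been touched, and the jar at (440,490) is well clear. Next I'll go behind the strip.

send_rows(
  commands=[25, -30, 0, -0.3, 0, 0, 50, -60, -20, -0.6, 0, 0, 73, -94, -50, -0.6, 0, 0, 73, -94, -85, -0.6, 0, 0, 73, -94, -120, -0.6, 0, 0, 73, -94, -150, -0.6, 0, 0, 73, -94, -170, -0.6, 0, 0, 73, -94, -182, -0.6, 0, 0, 73, -94, -189, -0.6, 0, 0, 73, -94, -189, -0.6, 0, 0],
)

```text
time_s: 17.52
tool_pos: [0.6246, -0.2233, -0.0091]
tool_rot: [-2.163, -2.277, 0.002]
contact_force: [1.0, 0.2, 0.2]
opening: 0.0854
```

```bash
python3 - <<'E'
from h import *
turn(92.9)
E
```

```text
pos mm [ 624.6 -223.3   -9.1] yaw 92.92 turn deg [ 0.01 -0.09 -0.02] F [1.  0.2 0.2] t 17.525
```

send_rows(
  commands=[-0.3, 6, 0, 0, 0, 0, -0.6, 12, 0, 0, 0, 0, -0.9, 18, 0, 0, 0, 0, -1.2, 24, 0, 0, 0, 0, -1.5, 30, 0, 0, 0, 0, -1.8, 36, 0, 0, 0, 0, -2.1, 42, 0, 0, 0, 0, -2.4, 48, 0, 0, 0, 0, -2.7, 54, 0, 0, 0, 0, -3, 60, 0, 0, 0, 0, -3.3, 66, 0, 0, 0, 0, -3.6, 72, 0, 0, 0, 0],
)

```text
time_s: 19.02
tool_pos: [0.6209, -0.1509, -0.0092]
tool_rot: [-2.163, -2.277, 0.002]
contact_force: [1.1, -2.4, 2.1]
opening: 0.0855
```

```bash
python3 - <<'E'
from h import *
turn(92.9); look("wrist")
E
```

```text
pos mm [ 620.9 -150.9   -9.2] yaw 92.92 turn deg [ 0.01 -0.09 -0.02] F [ 1.1 -2.4  2.1] t 19.025
border_strip 0.77 58471 [ 621.2 -109.7] [200.4  58.5] 2.93
```

send_rows(
  commands=[-0.3, 6, 0, 0, 0, 0, -0.6, 12, 0, 0, 0, 0, -0.9, 18, 0, 0, 0, 0, -1.2, 24, 0, 0, 0, 0, -1.5, 30, 0, 0, 0, 0, -1.8, 36, 0, 0, 0, 0, -2.1, 42, 0, 0, 0, 0, -2.4, 48, 0, 0, 0, 0, -2.7, 54, 0, 0, 0, 0, -2.9, 58, 0, 0, 0, 0, -3.1, 61, 0, 0, 0, 0, -3.2, 63, 0, 0, 0, 0],
)

```text
time_s: 20.72
tool_pos: [0.6176, -0.0878, -0.0093]
tool_rot: [-2.162, -2.277, 0.002]
contact_force: [0.0, -1.1, -0.4]
opening: 0.085
```

send_rows(
  commands=[-0.1, 1, 0, 0, 0, 0, -0.1, 2, 0, 0, 0, 0, -0.2, 3, 0, 0, 0, 0],
)

```text
time_s: 21.1
tool_pos: [0.6173, -0.0848, -0.0093]
tool_rot: [-2.163, -2.276, 0.002]
contact_force: [0.7, -1.1, -0.6]
opening: 0.0853
```

send_rows(
  commands=[0, 0.7, 0, 0, 0, 0, -0.1, 1.4, 0, 0, 0, 0],
)

```text
time_s: 21.35
tool_pos: [0.6172, -0.0834, -0.0094]
tool_rot: [-2.163, -2.276, 0.002]
contact_force: [0.7, -1.4, -0.3]
opening: 0.0856
```

send_rows(
  commands=[0, 0.7, 0, 0, 0, 0, -0.1, 1.4, 0, 0, 0, 0],
)

```text
time_s: 21.6
tool_pos: [0.6171, -0.0822, -0.0093]
tool_rot: [-2.163, -2.276, 0.003]
contact_force: [-0.8, -5.7, 0.7]
opening: 0.0853
```

send_rows(
  commands=[0, 0.7, 0, 0, 0, 0, -0.1, 1.4, 0, 0, 0, 0],
)

```text
time_s: 21.85
tool_pos: [0.617, -0.082, -0.0093]
tool_rot: [2.165, 2.276, -0.005]
contact_force: [-0.9, -13.4, -0.5]
opening: 0.0853
```

Firm contact through to the side rail. One more gentle press, then back off and look from above.

send_rows(
  commands=[0, 1, 0, 0, 0, 0, -0.1, 1.7, 0, 0, 0, 0],
)

```text
time_s: 22.1
tool_pos: [0.6169, -0.0819, -0.0092]
tool_rot: [2.165, 2.273, -0.009]
contact_force: [0.1, -16.6, -0.7]
opening: 0.0856
```

send_rows(
  commands=[0, -8, 0, 0, 0, 0, 0, -16, 10, 0, 0, 0, 0, -30, 60, 0, 0, 0, -10, -40, 120, 0, 0, -10, -20, -30, 180, 0, 0, -20, -30, -15, 240, 0, 0, -30, -35, 0, 300, 0, 0, -40, -35, 20, 330, 0, 0, -50, -35, 40, 330, 0, 0, -60, -35, 60, 330, 0, 0, -70, -35, 70, 330, 0, 0, -80, -35, 70, 330, 0, 0, -80],
)

```text
time_s: 23.6
tool_pos: [0.5817, -0.0116, 0.3215]
tool_rot: [-3.12, -0.353, 0.008]
contact_force: [-0.1, -1.1, -0.8]
opening: 0.0853
```

```bash
python3 - <<'E'
from h import *
turn(2.9)
w=look("wrist"); im=w["image"]
pts=proj(w,np.array([[500,-90,.01],[730,-90,.01],[500,190,.01],[730,190,.01]])*[1e-3,1e-3,1])
a=np.clip(pts.min(0).astype(int),0,[511,383]); b=np.clip(pts.max(0).astype(int),1,[512,384]); print(a,b)
cr=im[a[1]:b[1],a[0]:b[0]]; k=min(800/cr.shape[1],600/cr.shape[0])
cv2.imwrite("pics/w6.png",cv2.resize(cr,None,fx=k,fy=k,interpolation=cv2.INTER_CUBIC))
E
```

```text
pos mm [581.7 -11.6 321.5] yaw 12.91 turn deg [ -0.11  -0.29 -10.01] F [-0.1 -1.1 -0.8] t 23.6
square_tile 0.75 6121 [ 346.8 -149.9] [160.6 159.1] 78.36
square_tile 0.7 10869 [608.7  64.2] [156.5 156.1] 2.74
border_strip 0.64 5184 [616.9 -41.4] [201.6  59.9] 2.61
corner_stop 0.58 4160 [608.1  84.9] [203.4 162.3] 2.61
corner_stop 0.3 1057 [761.2  25.7] [32.4 65.9] 12.87
[118   8] [331 206]
```

View pics/w6.png

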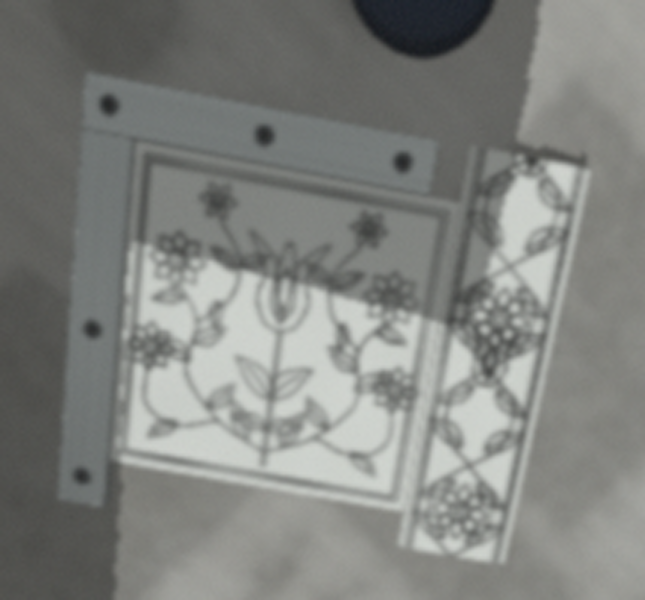

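The picture shows the tile snug in the corner and the strip along its whole free side, overhanging both ends. The side-rail seam near (112,460) may have a sliver of gap, so I'll look closer.

send_rows(
  commands=[-20, 30, 0, 0, 0, 5, -50, 60, -40, 0, 0, 5, -80, 90, -80, 0, 0, 5, -92, 115, -130, 0, 0, 5, -92, 122, -180, 0, 0, 5, -92, 122, -210, 0, 0, 5, -92, 122, -210, 0, 0, 5],
)

```text
time_s: 24.68
tool_pos: [0.4884, 0.109, 0.1095]
tool_rot: [-3.101, -0.492, 0.014]
contact_force: [0.3, 0.8, 0.7]
opening: 0.0855
```

```bash
python3 - <<'E'
from h import *
turn(2.9)
w=look("wrist",save="w7.png")
E
```

```text
pos mm [488.4 109.  109.5] yaw 18.04 turn deg [ -0.06  -0.53 -15.14] F [0.3 0.8 0.7] t 24.675
square_tile 0.76 32721 [601.2  64.4] [141.1 156.2] 2.96
square_tile 0.68 961 [ 351.5 -130.5] [39.  45.6] 18.24
border_strip 0.78 12054 [599.  -40.6] [162.6  61.8] 2.36
corner_stop 0.73 5295 [563.4 152.1] [121.9  25.5] 2.92
```

View pics/w7.png

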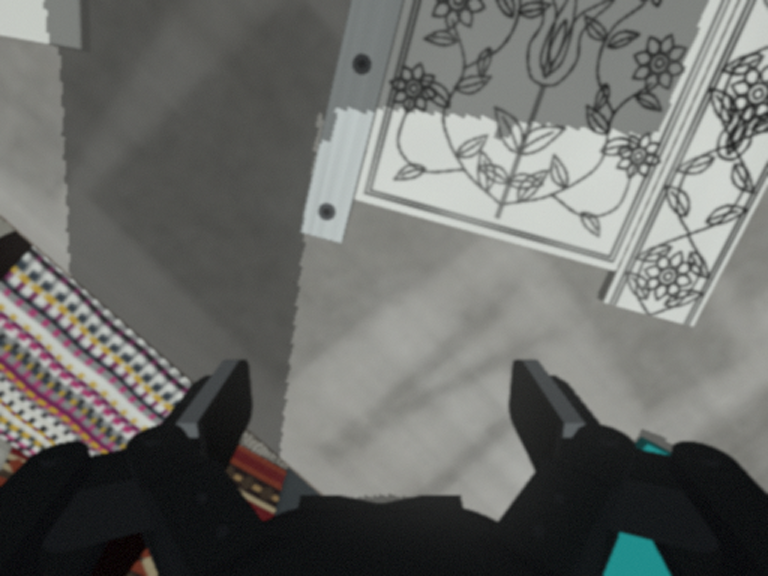

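```bash
python3 - <<'E'
from h import *
w=ctrl.snapshot("wrist"); a=np.radians(2.9); O=np.array([684,146.])
def ortho(xs,ys,z,k=6):
    X,Y=np.meshgrid(np.arange(*xs,1/k),np.arange(ys[1],ys[0],-1/k))
    W=np.stack([O[0]+X*np.cos(a)-Y*np.sin(a),O[1]+X*np.sin(a)+Y*np.cos(a),np.full_like(X,z*1000)],-1).reshape(-1,3)/1000
    m=proj(w,W).reshape(*X.shape,2).astype(np.float32); return cv2.remap(w["image"],m[...,0],m[...,1],cv2.INTER_CUBIC)
A=ortho((-185,-60),(-15,10),.008);B=ortho((-185,-60),(-15,10),.012);C=ortho((-185,-60),(-170,-145),.008)
for n,I in(("z8",A),("z12",B),("strip",C)):
    print(n); 
    for x0 in(-150,-120): 
        c=int((x0+185)*6); print(x0,I[:,c:c+60].mean((1,2))[::3].round().astype(int).tolist())
cv2.imwrite("pics/o.png",np.vstack([A,B,C]))
E
```

```text
z8
-150 [193, 193, 192, 191, 189, 188, 188, 188, 188, 189, 189, 189, 191, 192, 192, 190, 182, 170, 161, 164, 179, 195, 205, 209, 209, 205, 197, 183, 168, 156, 154, 155, 155, 151, 150, 158, 172, 185, 192, 196, 197, 196, 196, 197, 197, 197, 196, 196, 196, 196]
-120 [182, 183, 182, 180, 177, 176, 175, 175, 175, 175, 174, 174, 174, 177, 181, 184, 181, 171, 160, 160, 174, 191, 203, 207, 208, 204, 195, 178, 156, 137, 132, 136, 137, 131, 130, 143, 166, 188, 201, 206, 208, 209, 208, 207, 203, 193, 176, 153, 139, 145]
z12
-150 [193, 193, 193, 192, 190, 188, 188, 188, 188, 189, 189, 189, 190, 192, 192, 191, 185, 173, 162, 162, 175, 192, 204, 209, 209, 206, 198, 185, 169, 157, 153, 155, 155, 151, 150, 157, 170, 183, 190, 193, 194, 194, 194, 194, 194, 194, 194, 193, 193, 193]
-120 [179, 182, 181, 180, 177, 175, 175, 174, 174, 174, 173, 172, 173, 175, 179, 183, 182, 174, 162, 159, 170, 188, 201, 207, 208, 205, 197, 180, 157, 138, 132, 136, 137, 131, 130, 144, 167, 189, 201, 206, 208, 209, 208, 207, 202, 191, 171, 149, 139, 150]
strip
-150 [197, 193, 184, 169, 154, 145, 147, 157, 164, 163, 158, 158, 168, 183, 197, 205, 205, 199, 188, 177, 172, 178, 190, 200, 204, 200, 188, 171, 153, 143, 142, 146, 147, 141, 134, 132, 140, 152, 162, 166, 166, 161, 151, 140, 130, 127, 132, 141, 152, 160]
-120 [209, 204, 195, 177, 155, 139, 138, 150, 160, 161, 154, 152, 161, 178, 194, 204, 205, 199, 187, 174, 168, 174, 188, 200, 204, 200, 188, 168, 146, 131, 129, 137, 140, 135, 128, 131, 146, 166, 181, 188, 189, 188, 187, 186, 186, 186, 185, 183, 178, 169]
```

View pics/o.png

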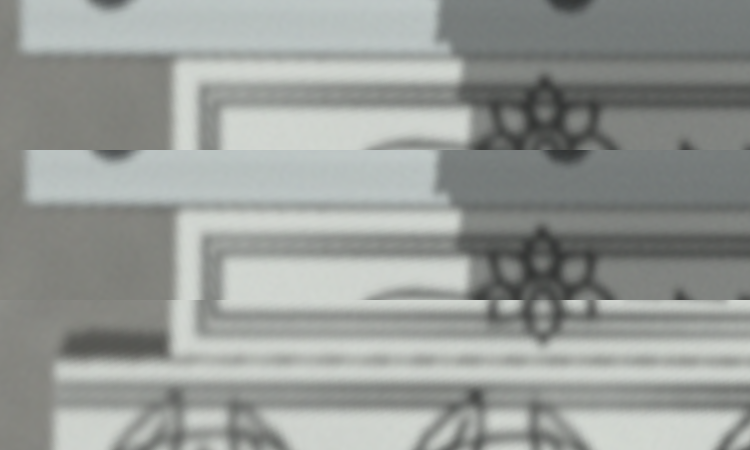

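```bash
python3 -c "
from h import *
print(ctrl.read_state()['time_s'], ctrl.close_job())"
```

```text
the job is handed in; nothing more can be done
24.925 None
```

The square tile is now in the corner of the stop, and the border strip lies along its free side from end to end. I handed the job in at about 25 s of robot time. I pushed with the open fingers only: the tile first to the side rail, then along it to the back rail, then the strip sideways onto the tile.

**Contact:** each push ended against something solid, with the force rising to 14–17 N.

**Angles:** the tile (2.7–3.0°), strip (2.4–2.6°) and stop (2.6–2.9°) agree within the camera's accuracy.

**Position:** the tile's centre measured at stop (-78, -79) mm against the ideal (-77.5, -77.5), within about 1 mm. The strip's 200 mm sticks out past both ends of the tile's side.

**Seams:** one wide view looked as if there might be a sliver of gap at the side rail. A flattened close-up showed only an even line about 1 mm wide there, much like the line between tile and strip, which I took to be the two edges meeting. I checked the back-rail seam only by force and the wider view, not close up.

**Other objects:** no push came near the jar, pot, pad or turquoise tile. I did not measure the jar, pot and pad again at the end.

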